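# Screw the lid back on the spice grinder

## Task

The spice grinder stands filled and open, and its octagonal screw lid lies on its side next to it. Stand the lid up, set it open end down on the grinder's neck, turn it backwards (anticlockwise from above) until the thread drops in, then screw it down clockwise until it sits fully home and level on the shoulder, and let go. Leave the jam jar, the spice jar and the small bowl where they are.

Things in the scene. Friction and masses are not known exactly. Their poses are not given: they have to be found in the camera images.
- lid_centre (a point): Centre (half-way up the axis) of the loose aluminium lid: octagonal cap, 62 mm across flats, 67 over corners, 50 high, 100 g, open at one end, wall 4. z axis: along the lid's axis, from open to closed end; x axis: square to one of the eight flats, which lie every 45 degrees round z. At the start it lies on a flat on the table, axis level, closed end away from the robot.
- lid_rim (a point): Centre of the lid's open rim, 25 mm from lid_centre; same axes. Inside the lid three round lugs, 5 mm thick, 120 degrees apart, 12 mm from this rim, reach in to 21 mm from the axis.
- collar (a point): Centre of the flat shoulder on top of the white spice grinder, which is fixed to the table; z up. Shoulder 110 mm above the table, 72 mm across; body 104 mm across. Home: the lid's rim rests on this shoulder, lid_centre 25 mm above this point.
- neck_top (a point): Top of the grinder's grey neck, on its axis, 44 mm above collar. Core radius 19.8 mm, tapered in its top 8 mm. Round it a right-hand thread of three ridges, outer radius 25, flat top 25 mm above collar, with three gaps 26 degrees wide, 120 degrees apart, at a bearing not told. The lid mostly comes to rest with its lugs on the ridges, lid_centre about 41 mm above collar.
- thread (a point): On the neck's axis, 12 mm above collar. From resting on the ridges, 5 mm teeth stop the lid turning clockwise; turned anticlockwise, at most about 110 degrees, the lugs meet the gaps and the lid drops about 9.5 mm, if let down. Then clockwise: level for up to 20 degrees, 6 mm down in the next 60, level again to a stop; 65 to 107 degrees in all. 1 mm of play.
- jar_jam_centre (a point): Centre of the jam jar with a green lid, 73 mm across, 84 mm high: bystander, leave alone.
- spice_a_centre (a point): Centre of the spice jar with a red lid, 46 mm across, 96 mm high: bystander, leave alone.
- bowl_small_centre (a point): Centre of the small green bowl, 115 mm across, 56 mm high: bystander, leave alone.
There are look-alikes about, which are no part of the job. What is shaped like the part that bears lid_centre but pink is not meant.

How it is judged:
On the way, in this order (a step that is already met when the one before it is completed fails the run):
1. the lid is brought over the grinder's neck the right way up, not yet down in the thread (horizontal distance between lid_centre and collar below 0.03 m and z of lid_centre in the frame of collar between 0.034 and 0.15 m and angle between lid_centre's own z axis and vertical below 0.9 rad), for 0.1 s.
2. the lid has dropped into the thread (horizontal distance between lid_centre and collar below 0.004 m and z of lid_centre in the frame of collar below 0.0335 m and angle between lid_centre's own z axis and vertical below 0.12 rad), for 0.1 s.
At the end, for the whole second after the job is handed in: The lid is screwed home on the grinder: its centre within 4 mm of the neck's axis, its rim within 1.5 mm of the shoulder, level within 0.06 rad, at rest, and released; the jam jar, spice jar and bowl were not moved by more than 30 mm (horizontal distance between lid_centre and collar below 0.004 m and z of lid_centre in the frame of collar below 0.0265 m and angle between lid_centre's own z axis and vertical below 0.06 rad and linear speed of lid below 0.02 m/s); the robot touches nothing.
It fails at once if the jam jar, the spice jar or the bowl is moved by more than 30 mm (distance of any of jar_jam_centre, spice_a_centre, bowl_small_centre from where it was at the start of the episode above 0.03 m).
It also fails if it takes over 72 s, if anything falls off the work surface, if the arm or the gripper's body presses on something with over 40 N, if the wrist force passes 120 N, or if a joint passes its speed limit or range.

## Robot

A 6-joint arm with a two-finger parallel gripper is mounted at the origin on a cart in front of the work surface, level with it; the furniture and walls round the work are solid. World frame = base frame: x ahead of the robot, y to its left, z up, the work surface at z = 0. Lengths are in m, angles in rad, forces in N, time in s.
With the tool pointing down it reaches from about 0.25 to 0.775 m from the base axis. Payload 4 kg.
Tool frame: the origin (TCP) lies between the finger pads; the fingertips stand 11 mm ahead of it and the grasp point (between the pads) lies 8 mm behind it; z points along the fingers, y is the line along which they close (so a half turn about z gives the same grasp; the last joint's range is limited). The gripper opens to 94 mm and grips with 3 to 60 N. Pads are 16 mm wide; open, the fingers measure 119 mm over their backs; the gripper's body (75 mm by 177 mm) begins 78 mm behind the grasp point.
Start: joints at [1.184, 0.087, 1.371, -0, 1.684, -0.103], TCP at [0.154, 0.528, 0.217] pointing down, gripper open.
Joint ranges: [-3.1, 3.1], [-0.76, 2.03], [0.27, 2.55], [-1.08, 4.22], [0.17, 2.65], [-2.57, 2.57]. Speed limits (rad/s): [2.79, 2.79, 3.14, 3.14, 3.14, 3.14].

## Interface

Orientations are given as a rotation vector (axis times angle).
In Python, from bench import manip gives the robot as it stands.
- The arm moves only by the shell command python3 -m creep 'ROWS'. ROWS is JSON, a list of rows, each a list of 7 numbers: the shift along the tool's x, y, z in mm, then the turn, a rotation vector about the tool's x, y, z in rad, then the closure, from -1 (fully open) to 1 (shut), so that 0 is half open. A call has 1 to 12 rows; each row is the pose to reach, as a shift and turn from the pose commanded when the call began, along the tool's axes at that moment; what a row does not reach only later rows make up. A row lasts 1/10 s, in which the tool goes at most 50 mm and 8.59 degrees, less where a joint would pass 70% of its speed; a pose out of reach is approached as far as the arm can. A call with a gripper value outside its range is refused whole. The fingers move at their own pace and stop on an object; the grip force is fixed at half the most. Time passes only in rows, so rows that repeat a pose let the fingers close. It gives the time, the measured TCP pose, the force, the opening and the grip force at its end, in the units of the state.
- manip.get_state(): the state, without advancing time (a new reading comes with each control period).
- manip.grab_frame(name): name is "scene" or "top" or "wrist"; returns the picture (400x640x3 uint8, red, green, blue); there is no depth.
- manip.get_calibration(name): a dict with "fx", "fy", "cx", "cy" (pixels), "k1" (the pictures are not rectified: a ray, as slopes to the right and down, at radius r is drawn at 1 + k1 r^2 times it, then the intrinsics apply), "extrinsics" (4x4, takes a point from camera to world coordinates); the wrist camera has in their place "hand_eye" (4x4, takes a point from camera to tool coordinates, whose origin is the TCP and whose axes are the flange's). Camera axes: x right, y down, z forward; pixel columns grow to the right and rows downward; lengths in m; the calibration is good to about 2 mm. A picture is of the moment at which its call begins: read the wrist's pose just before it. get_calibration takes no time and is no camera call.
- manip.sign_off(): hands the job in; it is judged then, once.
Trained networks look in the newest picture that a camera, given by its name, has taken for a name from the list of things; names that differ only in an ending like _2 or _b are one class to them, and where a whole thing is asked for, a point or a joint stands for the part that bears it (a point fixed in the world has none). Each returns a list of dicts, best first, with "p" (0 to 1); they miss things now and then, are a little off and sometimes report something else, mostly with a low value. They report only what shows in the picture. A call takes as long as a camera call. They do not tell look-alikes from the thing itself.
- manip.outline_of(camera, query): "mask" (400x640 bool, what is visible of it) and "box" ([left, top, right, bottom] in pixels, round what is visible of it).
- manip.spot_point(camera, query): "uv" ([column, row] in pixels: a listed point, or the origin of a listed thing).
The state is a dict: "time": time; "joint_pos": joint angles; "qvel": joint speeds; "joint_efforts": joint torques, N m; "position": TCP position; "eef_rot": TCP orientation; "wrist_force": force on the tool from outside, world axes, zero at the start; "ft_torque": the same for the moment, N m; "opening": finger opening in m; "gripper_force": force on a finger pad.
Only numpy, scipy, OpenCV 4.12 (cv2) and the standard library are available. Lean on these libraries where they do the work, as an engineer would, in place of code of your own. Each camera call takes 0.05 s, during which the arm holds its last target. There are 200 camera calls.

## Working session

There is one attempt and no reset: what is moved stays moved. The work goes in short steps, Python scripts to look and compute and a shell command to move; the robot and the scene stay as the last step left them, time stands still between calls to the robot, and variables do not carry over. Pictures are saved under pics/ and viewed, at most 10 in all, crops included, and the job is handed in when it is done.

```bash
mkdir -p pics; ls
cat > h.py <<'E'
import numpy as np, cv2
from bench import manip
from scipy.spatial.transform import Rotation as R
def cal(n):
    c=manip.get_calibration(n)
    if 'hand_eye' in c:
        s=manip.get_state(); T=np.eye(4); T[:3,:3]=R.from_rotvec(s['eef_rot']).as_matrix(); T[:3,3]=s['position']
        E=T@np.array(c['hand_eye'])
    else: E=np.array(c['extrinsics'])
    return c,E
def ray(n,uv,ce=None):
    c,E=ce or cal(n)
    d=np.array([(uv[0]-c['cx'])/c['fx'],(uv[1]-c['cy'])/c['fy']]); x=d.copy()
    for _ in range(20): x=d/(1+c['k1']*(x@x))
    v=E[:3,:3]@np.array([x[0],x[1],1]); return E[:3,3],v/np.linalg.norm(v)
def atz(n,uv,z,ce=None):
    o,v=ray(n,uv,ce); return o+v*(z-o[2])/v[2]
def proj(n,p,ce=None):
    c,E=ce or cal(n); q=np.linalg.inv(E)@np.r_[p,1]; x=q[:2]/q[2]; x=x*(1+c['k1']*(x@x))
    return np.array([x[0]*c['fx']+c['cx'],x[1]*c['fy']+c['cy']])
def tri(rs):
    A=sum(np.eye(3)-np.outer(v,v) for o,v in rs); b=sum((np.eye(3)-np.outer(v,v))@o for o,v in rs)
    return np.linalg.solve(A,b)
def snap(n,f):
    im=manip.grab_frame(n); cv2.imwrite('pics/'+f,im[:,:,::-1]); return im
E
python3 - <<'E'
from h import *
np.set_printoptions(precision=4,suppress=True)
a=snap('scene','s1.png');b=snap('top','t1.png')
cv2.imwrite('pics/st.png',np.vstack([cv2.resize(a,(480,300)),cv2.resize(b,(480,300))])[:,:,::-1])
for q in ['lid_centre','lid_rim','collar','neck_top','jar_jam_centre','spice_a_centre','bowl_small_centre']:
    for c in ['scene','top']:
        for d in manip.spot_point(c,q)[:3]: print(q,c,d['p'],np.array(d['uv']), atz(c,d['uv'],{'l':.031,'c':.11,'n':.154,'j':.042,'s':.048,'b':.028}[q[0]]))
s=manip.get_state();print(s['time'],s['position'],s['eef_rot'])
E
```

```text
pics
lid_centre scene 0.72 [331.8 243.1] [ 0.5424 -0.2209  0.031 ]
lid_centre scene 0.62 [355.4 302. ] [ 0.4644 -0.344   0.031 ]
lid_centre top 0.66 [388.2 237.3] [ 0.4677 -0.3457  0.031 ]
lid_centre top 0.57 [344.4 205.1] [ 0.5491 -0.2376  0.031 ]
lid_centre top 0.2 [282.3 219.8] [ 0.5133 -0.0821  0.031 ]
lid_rim scene 0.86 [329.3 234.9] [ 0.5555 -0.2032  0.031 ]
lid_rim scene 0.68 [350.1 309.1] [ 0.4459 -0.3454  0.031 ]
lid_rim top 0.97 [331.5 205.3] [ 0.5488 -0.2052  0.031 ]
lid_rim top 0.71 [390.1 245.3] [ 0.4478 -0.35    0.031 ]
collar top 0.56 [282.5 223.4] [ 0.5001 -0.0894  0.11  ]
neck_top scene 0.57 [267.8 182. ] [ 0.5083 -0.0809  0.154 ]
neck_top scene 0.54 [340.8 189.5] [ 0.5867 -0.206   0.154 ]
neck_top top 0.61 [278.6 221.7] [ 0.5015 -0.0846  0.154 ]
jar_jam_centre scene 0.65 [341. 189.] [ 0.6658 -0.1467  0.042 ]
jar_jam_centre top 0.92 [304.5 157.6] [ 0.6684 -0.1384  0.042 ]
spice_a_centre scene 0.58 [374.3 199.1] [ 0.6858 -0.2254  0.048 ]
spice_a_centre top 0.59 [400.8 150.4] [ 0.6841 -0.3799  0.048 ]
spice_a_centre top 0.56 [338.9 149. ] [ 0.6885 -0.2247  0.048 ]
bowl_small_centre scene 0.69 [430.2 244.8] [ 0.6742 -0.3821  0.028 ]
bowl_small_centre top 0.67 [401.6 153. ] [ 0.6819 -0.3857  0.028 ]
0.8 [0.154  0.528  0.2165] [0.4443 3.11   0.0002]
```

View pics/st.png

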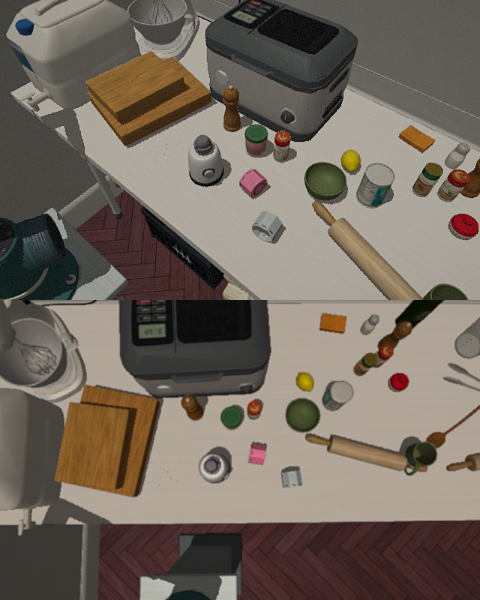

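```bash
R="[-543,-751,0,0,0,0,-1]"; python3 -m creep '[[-543,-751,0,0,0,0,-1],[-543,-751,0,0,0,0,-1],[-543,-751,0,0,0,0,-1],[-543,-751,0,0,0,0,-1],[-543,-751,0,0,0,0,-1],[-543,-751,0,0,0,0,-1],[-543,-751,0,0,0,0,-1],[-543,-751,0,0,0,0,-1],[-543,-751,0,0,0,0,-1],[-543,-751,0,0,0,0,-1],[-543,-751,0,0,0,0,-1],[-543,-751,0,0,0,0,-1]]'; python3 -c "
from h import *
s=manip.get_state();print(s)"
```

```text
time: 2.0
position: [0.3556, -0.0393, 0.217]
eef_rot: [0.445, 3.108, 0.0]
wrist_force: [1.1, 0.5, -0.2]
opening: 0.0941
gripper_force: 0.0
{'time': 2.0, 'joint_pos': array([-2.69541993e-01, -3.57381966e-01,  1.76193529e+00,  5.43157281e-04,
        1.73494821e+00, -1.55582389e+00]), 'qvel': array([-1.23472995,  0.47647044, -0.32226036,  0.00737726, -0.16027784,
       -1.22560988]), 'joint_efforts': array([  3.96912396, -18.10393453, -28.92009795,  -0.30572623,
         0.4896857 ,   0.96480411]), 'position': array([ 0.35557991, -0.0393253 ,  0.2169905 ]), 'eef_rot': array([4.44965852e-01, 3.10775712e+00, 4.17514775e-04]), 'wrist_force': array([ 1.12413322,  0.48578953, -0.22226541]), 'ft_torque': array([ 0.04062183, -0.01650893,  0.0007006 ]), 'gripper_force': 0.0, 'opening': 0.09412051360354066}
```

```bash
python3 -m creep '[[-190,-263,0,0,0,2.86,-1],[-190,-263,0,0,0,2.86,-1],[-190,-263,0,0,0,2.86,-1],[-190,-263,0,0,0,2.86,-1],[-190,-263,0,0,0,2.86,-1],[-190,-263,0,0,0,2.86,-1],[-190,-263,0,0,0,2.86,-1],[-190,-263,0,0,0,2.86,-1],[-190,-263,0,0,0,2.86,-1],[-190,-263,0,0,0,2.86,-1],[-190,-263,0,0,0,2.86,-1],[-190,-263,0,0,0,2.86,-1]]'; python3 -c "
from h import *
s=manip.get_state();print(s['joint_pos'])
for n in ['scene','top','wrist']: print(n,cal(n))"
```

```text
time: 3.2
position: [0.4641, -0.343, 0.2164]
eef_rot: [-2.717, -1.577, -0.0]
wrist_force: [0.8, -0.5, -0.5]
opening: 0.0937
gripper_force: 0.0
[-7.34690414e-01  1.47819969e-01  1.30406411e+00  1.08979869e-04
  1.68986990e+00 -2.15392576e-01]
scene ({'fx': 504.68248832386246, 'fy': 504.68248832386246, 'cx': 325.276912023266, 'cy': 201.9854128858979, 'k1': 0.042950263601812394, 'extrinsics': array([[ 6.40436207e-01, -5.92067674e-01,  4.89180268e-01,
         6.20432695e-02],
       [-7.68011367e-01, -4.93776858e-01,  4.07851634e-01,
        -6.03345103e-01],
       [ 7.01275900e-05, -6.36898959e-01, -7.70947281e-01,
         9.10818408e-01],
       [ 0.00000000e+00,  0.00000000e+00,  0.00000000e+00,
         1.00000000e+00]])}, array([[ 6.40436207e-01, -5.92067674e-01,  4.89180268e-01,
         6.20432695e-02],
       [-7.68011367e-01, -4.93776858e-01,  4.07851634e-01,
        -6.03345103e-01],
       [ 7.01275900e-05, -6.36898959e-01, -7.70947281e-01,
         9.10818408e-01],
       [ 0.00000000e+00,  0.00000000e+00,  0.00000000e+00,
         1.00000000e+00]]))
top ({'fx': 426.544770
[... 755 characters left out ...]
86, 'hand_eye': array([[-1.23310005e-03, -9.68785308e-01, -2.47898177e-01,
         7.21831346e-02],
       [ 9.99999231e-01, -1.22775664e-03, -1.76146947e-04,
         9.60614987e-04],
       [-1.33710059e-04, -2.47898203e-01,  9.68786077e-01,
        -1.68443345e-01],
       [ 0.00000000e+00,  0.00000000e+00,  0.00000000e+00,
         1.00000000e+00]])}, array([[ 8.67561675e-01, -4.81823064e-01, -1.23220435e-01,
         5.00776835e-01],
       [-4.97329610e-01, -8.40511900e-01, -2.14948844e-01,
        -2.80795028e-01],
       [-9.31914905e-07,  2.47762550e-01, -9.68820788e-01,
         3.84825266e-01],
       [ 0.00000000e+00,  0.00000000e+00,  0.00000000e+00,
         1.00000000e+00]]))
```

```bash
python3 -m creep '[[0,0,0,0,0,1.05,-1],[0,0,0,0,0,1.05,-1],[0,0,0,0,0,1.05,-1],[0,0,0,0,0,1.05,-1],[0,0,0,0,0,1.05,-1],[0,0,0,0,0,1.05,-1],[0,0,0,0,0,1.05,-1],[0,0,0,0,0,1.05,-1]]'
python3 - <<'E'
from h import *
np.set_printoptions(precision=4,suppress=True)
ce=cal('wrist'); im=snap('wrist','w1.png')
s=manip.get_state();print(s['joint_pos'],s['position'],s['eef_rot'])
for q in ['lid_centre','lid_rim']:
    for d in manip.spot_point('wrist',q)[:2]: print(q,d['p'],d['uv'],atz('wrist',d['uv'],.031,ce))
m=manip.outline_of('wrist','lid_centre')
for d in m[:2]:
    print(d['p'],d['box'],cv2.minAreaRect(np.argwhere(d['mask'])[:,::-1].astype(np.float32)))
E
```

```text
time: 4.0
position: [0.4641, -0.3429, 0.2164]
eef_rot: [-3.141, -0.013, -0.0]
wrist_force: [-0.5, -0.9, 0.3]
opening: 0.094
gripper_force: 0.0
[-0.7346  0.1477  1.3042  0.0001  1.6899  0.8254] [ 0.4641 -0.3429  0.2164] [-3.1414 -0.017   0.    ]
lid_centre 0.93 [324.9, 180.0] [ 0.4642 -0.343   0.031 ]
lid_centre 0.75 [330.0, 200.6] [ 0.4423 -0.3484  0.031 ]
lid_rim 0.86 [187.0, 87.9] [ 0.5549 -0.208   0.031 ]
lid_rim 0.82 [328.9, 202.9] [ 0.4398 -0.3473  0.031 ]
0.84 [173.4, 56.2, 241.4, 130.6] ((207.6125030517578, 92.38914489746094), (72.93081665039062, 67.00421905517578), 10.437475204467773)
0.7 [291.7, 150.1, 358.3, 208.4] ((326.0061340332031, 179.55487060546875), (59.19130325317383, 62.83554458618164), 83.6598129272461)
```

View pics/w1.png

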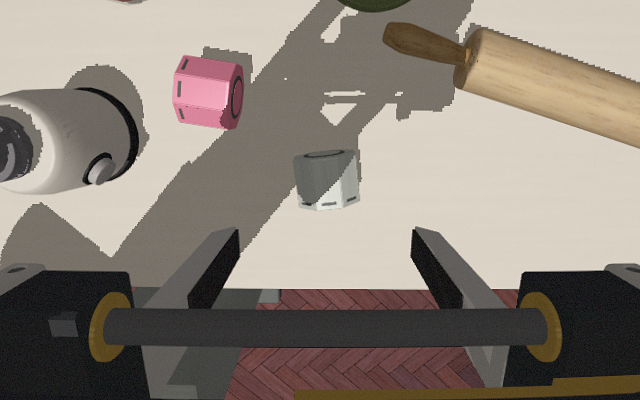

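```bash
python3 -m creep '[[4,0,50,0,0,-0.11,-1],[4,0,100,0,0,-0.11,-1],[4,0,150,0,0,-0.11,-1],[4,0,180,0,0,-0.11,-1],[4,0,193,0,0,-0.11,-1],[4,0,193,0,0,-0.11,-1],[4,0,193,0,0,-0.11,0.6],[4,0,193,0,0,-0.11,1],[4,0,193,0,0,-0.11,1],[4,0,193,0,0,-0.11,1],[4,0,193,0,0,-0.11,1],[4,0,193,0,0,-0.11,1]]'
```

```text
time: 5.4
position: [0.4687, -0.3434, 0.0247]
eef_rot: [3.135, 0.185, 0.002]
wrist_force: [-1.2, 0.3, 4.2]
opening: 0.062
gripper_force: 30.0
```

```bash
python3 -m creep '[[0,0,-50,0,0,0,1],[0,0,-100,0,0,0,1],[0,0,-150,0,0,0,1],[0,0,-200,0,0,0,1],[0,0,-200,0,-0.15,0,1],[0,0,-200,0,-0.3,0,1],[0,0,-200,0,-0.3,0,1]]'; python3 -c "
from h import *
s=manip.get_state();print(s['joint_pos'],s['position'],s['eef_rot'],s['opening'])"
```

```text
time: 6.1
position: [0.4704, -0.3415, 0.2182]
eef_rot: [3.087, 0.19, -0.477]
wrist_force: [0.6, -0.1, -2.8]
opening: 0.0618
gripper_force: 30.0
[-0.61022908  0.34040185  1.09795779 -0.2119548   1.93038907  0.78570886] [ 0.47041129 -0.34148322  0.21815902] [ 3.0868336   0.1896469  -0.47650053] 0.06181322749836621
```

```bash
cat > kin.py <<'E'
from h import *
from scipy.optimize import least_squares
Q=np.array([[1.184,.087,1.371,0,1.684,-.103],[-.269542,-.357382,1.761935,.000543,1.734948,-1.555824],[-.7346,.1477,1.3042,.0001,1.6899,.8254],[-.61022908,.34040185,1.09795779,-.2119548,1.93038907,.78570886]])
P=np.array([[.154,.528,.2165],[.35558,-.039325,.216990],[.4641,-.3429,.2164],[.47041129,-.34148322,.21815902]])
V=np.array([[.4443,3.11,.0002],[.444966,3.107757,.000417],[-3.1414,-.017,0],[3.0868336,.1896469,-.47650053]])
r=R.from_euler
def fk(x,q):
    a,y0,h,L1,L2,y1,d,c=x
    A=r('z',q[0]);B=A*r('y',q[1]);C=A*r('y',q[1]+q[2]);D=C*r('z',q[3])*r('y',q[4])
    O=D*r('z',q[5]+c)
    p=A.apply([a,y0,h])+B.apply([0,0,L1])+C.apply([0,0,L2])+D.apply([0,y1,d])
    return p,O
def res(x):
    e=[]
    for q,p,v in zip(Q,P,V):
        pp,O=fk(x,q); e+=list(pp-p)+list(.2*(O*R.from_rotvec(v).inv()).as_rotvec())
    return np.array(e+list(1e-3*(x[[0,5]])))
best=min((least_squares(res,[0,.05,.2,.436,.49,0,.4,c]) for c in (0,1.57,3.1,-1.57)),key=lambda s:s.cost)
X=best.x
def ik(p,O,q0):
    lo=np.array([-3.1,-.76,.27,-1.08,.17,-2.57]);hi=-lo;hi=np.array([3.1,2.03,2.55,4.22,2.65,2.57])
    f=lambda q:np.r_[fk(X,q)[0]-p,.2*(fk(X,q)[1]*O.inv()).as_rotvec()]
    s=least_squares(f,np.clip(q0,lo+.01,hi-.01),bounds=(lo,hi)); return s.x,np.linalg.norm(s.fun)
E
python3 - <<'E'
from kin import *
np.set_printoptions(precision=4,suppress=True)
print(X,best.cost,res(X)[:24].reshape(4,6))
q0=Q[3]
for yaw in range(-90,181,20):
    y=np.radians(yaw); f=np.array([np.cos(y),np.sin(y),0]); O=R.from_matrix(np.array([[0,0,1],np.cross(f,[0,0,1]),f]).T)
    t=np.array([.502,-.085,.16])+.008*f
    b=min((ik(t,O,g) for g in (q0,[-.6,.3,1.5,1.5,1.5,0],[.3,.3,1.5,1.5,1.5,-1],[0,.3,1.5,3,1,0],[-.3,.3,1.5,1,1.5,1.5])),key=lambda s:s[1])
    print(yaw,b)
E
```

```text
[0.0121 0.0549 0.0535 0.4409 0.5011 0.0014 0.3325 1.5708] 1.93127201835773e-06 [[ 0.0007  0.0009  0.0001 -0.0001  0.      0.    ]
 [-0.0005 -0.0002 -0.      0.     -0.      0.    ]
 [-0.     -0.0004  0.0001  0.      0.     -0.    ]
 [-0.0002  0.0014 -0.0002  0.      0.      0.    ]]
-90 (array([ 0.3133,  0.3192,  1.7227, -1.08  ,  1.8515, -2.5541]), np.float64(0.06899521015366476))
-70 (array([ 0.2395,  0.0564,  2.4648,  4.22  ,  1.5017, -2.1612]), np.float64(0.0853795721218783))
-50 (array([ 0.2532, -0.1454,  2.5292,  4.22  ,  1.2696, -2.2305]), np.float64(0.03227462320727529))
-30 (array([ 0.1864, -0.367 ,  2.55  ,  4.22  ,  0.9316, -2.378 ]), np.float64(0.022687163531626618))
-10 (array([-0.3959, -0.7071,  2.55  ,  1.7867,  0.2115, -0.2689]), np.float64(0.05464550530466145))
10 (array([-0.9371, -0.3965,  2.55  ,  1.7324,  1.2298, -0.5973]), np.float64(0.025254890623310107))
30 (array([-1.0078, -0.1414,  2.434 ,  1.5969,  1.5412, -0.7221]), np.float64(1.6803372415645094e-14))
50 (array([-0.9739,  0.1199,  2.1759,  1.3853,  1.776 , -0.7441]), np.float64(4.8373153907241254e-14))
70 (array([-0.8845,  0.3324,  1.9088,  1.2177,  1.9821, -0.7448]), np.float64(2.017863331493172e-12))
90 (array([-0.7701,  0.5127,  1.648 ,  1.076 ,  2.1878, -0.7505]), np.float64(1.1335557858216244e-14))
110 (array([-0.6433,  0.6662,  1.4067,  0.9356,  2.395 , -0.7875]), np.float64(8.844975540489154e-11))
130 (array([-0.5102,  0.7899,  1.2019,  0.7481,  2.5933, -0.9009]), np.float64(6.963566299978492e-13))
150 (array([-0.3971,  0.8131,  1.1164,  0.4159,  2.65  , -1.1841]), np.float64(0.02777753938593892))
170 (array([-0.2304,  0.8169,  1.0763, -0.1818,  2.65  , -1.743 ]), np.float64(0.04159185431154862))
```

```bash
cat >> kin.py <<'E'
def pose(yaw,pitch):  # yaw deg of tool x heading (tool down); pitch deg of tool raised forward
    y=np.radians(yaw); f=np.array([np.cos(y),np.sin(y),0]); u=np.array([0,0,1.]); p=np.radians(pitch)
    z=-np.cos(p)*u+np.sin(p)*f; x=np.sin(p)*u+np.cos(p)*f
    return R.from_matrix(np.array([x,np.cross(z,x),z]).T)
def row(p,O,p0=None,O0=None,chk=True):
    s=manip.get_state()
    p0=s['position'] if p0 is None else p0; O0=R.from_rotvec(s['eef_rot']) if O0 is None else O0
    rv=(O0.inv()*O).as_rotvec(); sh=O0.inv().apply(np.array(p)-p0)
    if chk:
        q=s['joint_pos'];w=[]
        for t in np.linspace(0,1,11):
            q,e=ik(p0+t*(np.array(p)-p0),O0*R.from_rotvec(t*rv),q); w.append(e)
        print('q end',np.round(q,2),'maxerr',max(w))
    print('row',np.round(1000*sh,1),np.round(rv,3))
E
python3 - <<'E'
from kin import *
row([.41,-.085,.28],pose(6.8,0))
E
```

```text
q end [-0.34 -0.19  1.5  -0.    1.82  1.11] maxerr 7.634737737654174e-09
row [ -45.6 -262.3  -48.7] [-0.006  0.306  0.004]
```

```bash
python3 -m creep '[[-46,-262,-49,0,0.306,0,1],[-46,-262,-49,0,0.306,0,1],[-46,-262,-49,0,0.306,0,1],[-46,-262,-49,0,0.306,0,1],[-46,-262,-49,0,0.306,0,1],[-46,-262,-49,0,0.306,0,1],[-46,-262,-49,0,0.306,0,1],[-46,-262,-49,0,0.306,0,1],[-46,-262,-49,0,0.306,0,1]]'
python3 - <<'E'
from kin import *
np.set_printoptions(precision=4,suppress=True)
s=manip.get_state();print(s['position'],s['eef_rot'],s['qvel'])
ce=cal('wrist'); im=snap('wrist','w2.png')
for q,z in [('collar',.11),('neck_top',.154),('lid_centre',.28),('lid_rim',.28)]:
    for d in manip.spot_point('wrist',q)[:2]: print(q,d['p'],d['uv'],atz('wrist',d['uv'],z,ce))
for cam in ['scene','top']:
  for q,z in [('collar',.11),('neck_top',.154)]:
    manip.grab_frame(cam)
    for d in manip.spot_point(cam,q)[:1]: print(cam,q,d['p'],d['uv'],atz(cam,d['uv'],z))
E
```

```text
time: 7.0
position: [0.4078, -0.087, 0.283]
eef_rot: [-3.136, -0.182, -0.008]
wrist_force: [-0.2, -0.4, -1.2]
opening: 0.0618
gripper_force: 30.0
[ 0.4078 -0.087   0.283 ] [-3.1356 -0.1823 -0.0083] [-0.0063  0.0163 -0.0077  0.0008  0.0042  0.0028]
neck_top 0.64 [339.7, 74.1] [ 0.5081 -0.0876  0.154 ]
lid_centre 0.79 [462.3, 62.5] [ 0.5079 -0.1401  0.28  ]
lid_rim 0.95 [444.2, 53.7] [ 0.5107 -0.1309  0.28  ]
scene collar 0.65 [273.5, 199.0] [ 0.5078 -0.0924  0.11  ]
scene neck_top 0.67 [266.9, 182.4] [ 0.5064 -0.0803  0.154 ]
top collar 0.56 [285.1, 222.7] [ 0.5017 -0.0954  0.11  ]
top neck_top 0.89 [281.0, 218.9] [ 0.5077 -0.0899  0.154 ]
```

View pics/w2.png

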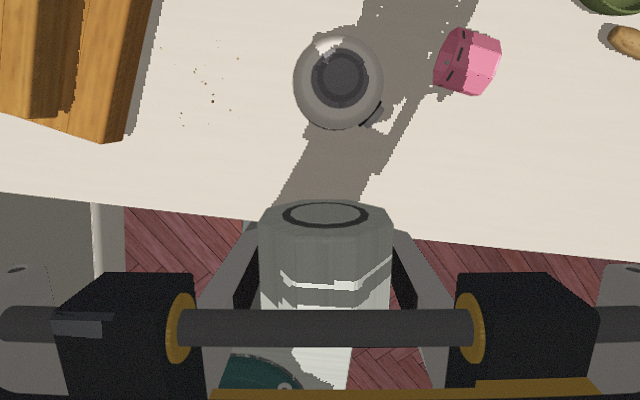

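Run:
```python
from kin import *
im=cv2.imread('pics/w2.png'); ce=cal('wrist')
c=cv2.resize(im[20:150,270:410],None,fx=4,fy=4,interpolation=cv2.INTER_CUBIC)
o=c.copy()
for (x,y),col in (((.508,-.0876),(0,0,255)),):
  for rad,z in ((.0198,.146),(.025,.135),(.036,.11)):
    pts=[4*(proj('wrist',[x+rad*np.cos(t),y+rad*np.sin(t),z],ce)-[270,20]+.5)-.5 for t in np.linspace(0,6.283,60)]
    cv2.polylines(o,[np.int32(pts)],True,col,1)
cv2.imwrite('pics/w2c.png',o)
```

```text
(no output)
```

View pics/w2c.png

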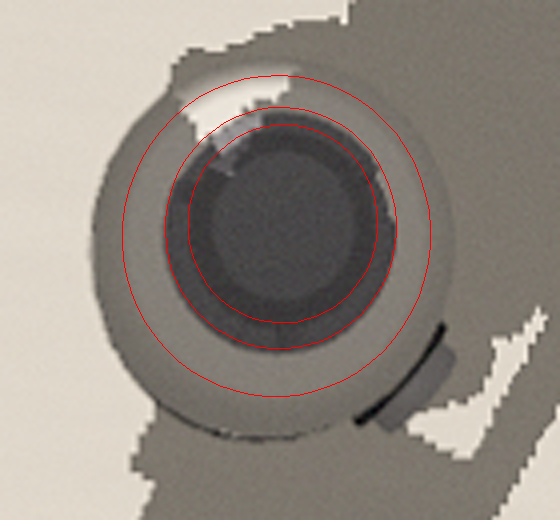

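Run:
```python
from kin import *
row([.510,-.0817,.235],pose(70,90))
row([.510,-.0817,.235],pose(60,90))
```

```text
q end [-0.88  0.25  1.84  1.29  2.03 -0.58] maxerr 6.18953412115532e-12
row [101.4   7.6  49.5] [ 0.861  1.389 -0.856]
q end [-0.93  0.13  1.98  1.35  1.92 -0.58] maxerr 6.18953412115532e-12
row [101.4   7.6  49.5] [ 0.727  1.441 -0.722]
```

```bash
python3 -m creep '[[101,8,49,0.861,1.389,-0.856,1],[101,8,49,0.861,1.389,-0.856,1],[101,8,49,0.861,1.389,-0.856,1],[101,8,49,0.861,1.389,-0.856,1],[101,8,49,0.861,1.389,-0.856,1],[101,8,49,0.861,1.389,-0.856,1],[101,8,49,0.861,1.389,-0.856,1],[101,8,49,0.861,1.389,-0.856,1],[101,8,49,0.861,1.389,-0.856,1],[101,8,49,0.861,1.389,-0.856,1],[101,8,49,0.861,1.389,-0.856,1],[101,8,49,0.861,1.389,-0.856,1]]'
python3 - <<'E'
from kin import *
row([.510,-.0817,.235],pose(70,90))
E
```

```text
time: 8.85
position: [0.5096, -0.0832, 0.2352]
eef_rot: [-1.508, -1.015, -1.445]
wrist_force: [0.4, 0.3, -0.8]
opening: 0.0616
gripper_force: 30.0
q end [-0.88  0.25  1.84  1.29  2.03 -0.58] maxerr 8.745509955944466e-11
row [-0.1 -0.2  1.6] [ 0.02   0.031 -0.018]
```

```bash
python3 -m creep '[[-15,0,1.5,0.02,0.031,-0.018,1],[-30,0,1.5,0.02,0.031,-0.018,1],[-30,0,1.5,0.02,0.031,-0.018,1],[-30,0,1.5,0.02,0.031,-0.018,1]]'
python3 - <<'E'
from kin import *
np.set_printoptions(precision=4,suppress=True)
row([.510,-.0817,.2052],pose(70,90),chk=False)
a=snap('scene','s3.png');b=snap('top','t3.png')
for cam in ['scene','top']:
  for q,z in [('lid_centre',.2),('lid_rim',.175),('neck_top',.154)]:
    for d in manip.spot_point(cam,q)[:2]: print(cam,q,d['p'],d['uv'],atz(cam,d['uv'],z))
A=cv2.resize(a[130:250,190:340],(600,480)); B=cv2.resize(b[180:260,240:330],(540,480))
cv2.imwrite('pics/st3.png',cv2.resize(np.hstack([A,B]),(800,337))[:,:,::-1])
E
```

```text
time: 9.25
position: [0.5094, -0.0817, 0.2056]
eef_rot: [-1.465, -1.023, -1.458]
wrist_force: [0.4, 1.0, -1.1]
opening: 0.0618
gripper_force: 30.0
row [-0.4  0.5  0.2] [ 0.     0.003 -0.003]
scene lid_centre 0.74 [269.0, 167.1] [ 0.5106 -0.0875  0.2   ]
scene lid_centre 0.67 [345.0, 187.1] [ 0.5645 -0.2325  0.2   ]
scene lid_rim 0.74 [268.7, 173.7] [ 0.513  -0.0814  0.175 ]
scene lid_rim 0.67 [328.0, 233.4] [ 0.4758 -0.2648  0.175 ]
scene neck_top 0.48 [267.1, 184.4] [ 0.5027 -0.0843  0.154 ]
scene neck_top 0.26 [268.8, 177.6] [ 0.5182 -0.0741  0.154 ]
top lid_centre 0.96 [279.8, 217.3] [ 0.5081 -0.0914  0.2   ]
top lid_centre 0.69 [338.2, 148.0] [ 0.6556 -0.2158  0.2   ]
top lid_rim 0.75 [330.8, 203.5] [ 0.5389 -0.1995  0.175 ]
top lid_rim 0.69 [280.8, 220.9] [ 0.502  -0.0913  0.175 ]
top neck_top 0.62 [281.3, 219.8] [ 0.5057 -0.0905  0.154 ]
```

View pics/st3.png

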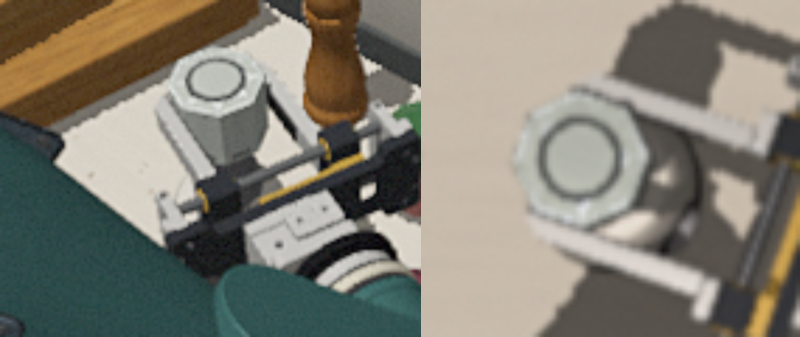

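```bash
python3 -m creep '[[-15,0.5,0,0,0,0,1],[-28,0.5,0,0,0,0,1],[-34,0.5,0,0,0,0,1],[-37,0.5,0,0,0,0,1],[-40,0.5,0,0,0,0,1],[-40,0.5,0,0,0,0,1]]'
```

```text
time: 10.25
position: [0.5095, -0.0817, 0.1651]
eef_rot: [-1.465, -1.022, -1.458]
wrist_force: [-0.4, 0.2, -1.0]
opening: 0.0619
gripper_force: 30.0
```

```bash
python3 -m creep '[[-2,0,0,0,0,0,1],[-4,0,0,0,0,0,1],[-6,0,0,0,0,0,1],[-6,0,0,0,0,0,1]]'; python3 -m creep '[[-1,0,0,0,0,0,1],[-2,0,0,0,0,0,1],[-2,0,0,0,0,0,1]]'
```

```text
time: 10.65
position: [0.5093, -0.0817, 0.1591]
eef_rot: [-1.466, -1.022, -1.457]
wrist_force: [-0.8, -0.2, -2.0]
opening: 0.062
gripper_force: 30.0
time: 10.95
position: [0.5094, -0.0817, 0.1573]
eef_rot: [-1.465, -1.022, -1.458]
wrist_force: [-0.9, -0.5, -0.9]
opening: 0.0619
gripper_force: 30.0
```

```bash
python3 -m creep '[[-1,0,0,0,0,0,1],[-1.5,0,0,0,0,0,1],[-1.5,0,0,0,0,0,1]]'; python3 -m creep '[[-1,0,0,0,0,0,1],[-1.5,0,0,0,0,0,1],[-1.5,0,0,0,0,0,1]]'
```

```text
time: 11.25
position: [0.5094, -0.0817, 0.1559]
eef_rot: [-1.465, -1.022, -1.458]
wrist_force: [-1.4, -0.8, -0.8]
opening: 0.0619
gripper_force: 30.0
time: 11.55
position: [0.5095, -0.0818, 0.1546]
eef_rot: [-1.465, -1.022, -1.458]
wrist_force: [-0.3, -0.6, -0.1]
opening: 0.0617
gripper_force: 30.0
```

```bash
python3 -m creep '[[-1,0,0,0,0,0,1],[-1.5,0,0,0,0,0,1],[-1.5,0,0,0,0,0,1]]'; python3 -m creep '[[-1,0,0,0,0,0,1],[-1,0,0,0,0,0,1]]'
```

```text
time: 11.85
position: [0.5095, -0.0818, 0.1539]
eef_rot: [-1.463, -1.023, -1.46]
wrist_force: [-2.1, -0.2, 4.2]
opening: 0.0617
gripper_force: 30.0
time: 12.05
position: [0.5095, -0.0819, 0.1536]
eef_rot: [-1.462, -1.023, -1.461]
wrist_force: [-1.7, 0.4, 7.5]
opening: 0.062
gripper_force: 30.0
```

```bash
python3 -m creep '[[1,0,0,0,0,0,1],[1,0,0,0,0,0,-1],[1,0,0,0,0,0,-1],[1,0,0,0,0,0,-1],[1,0,0,0,0,0,-1],[1,0,0,0,0,0,-1],[1,0,-30,0,0,0,-1],[1,0,-75,0,0,0,-1],[1,0,-120,0,0,0,-1],[30,0,-130,0,0,0,-1],[70,0,-130,0,0,0,-1],[70,0,-130,0,0,0,-1]]'
python3 - <<'E'
from kin import *
row([.508,-.088,.26],pose(25,0))
snap('scene','s4.png');im=snap('wrist','w4.png')
for cam in ['scene']:
  for q,z in [('lid_centre',.151),('lid_rim',.126)]:
    for d in manip.spot_point(cam,q)[:2]: print(cam,q,d['p'],d['uv'],atz(cam,d['uv'],z))
E
```

```text
time: 13.25
position: [0.4656, -0.2056, 0.2262]
eef_rot: [-1.467, -1.032, -1.462]
wrist_force: [-0.2, -0.2, 0.1]
opening: 0.0945
gripper_force: 0.0
q end [-0.28  0.02  1.35  0.    1.77  0.85] maxerr 1.4758562452698576e-08
row [ 34.7  -0.4 124.8] [-0.606 -1.478  0.619]
scene lid_centre 0.72 [267.8, 186.4] [ 0.50153063 -0.0870502   0.151     ]
scene lid_centre 0.66 [337.3, 243.9] [ 0.4819476  -0.28186092  0.151     ]
scene lid_rim 0.84 [272.2, 195.8] [ 0.50333732 -0.09466994  0.126     ]
```

View pics/s4.png

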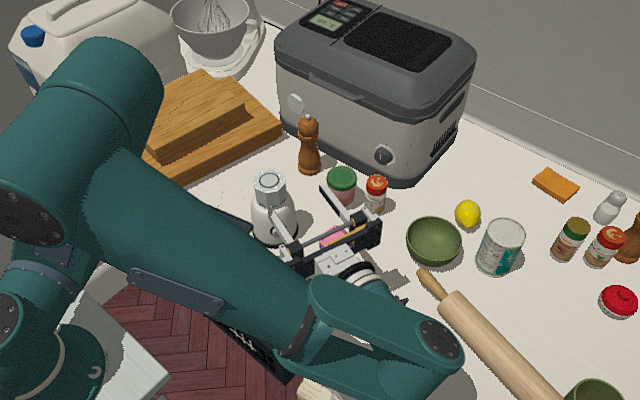

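```bash
python3 -m creep '[[35,0,125,-0.606,-1.478,0.619,-1],[35,0,125,-0.606,-1.478,0.619,-1],[35,0,125,-0.606,-1.478,0.619,-1],[35,0,125,-0.606,-1.478,0.619,-1],[35,0,125,-0.606,-1.478,0.619,-1],[35,0,125,-0.606,-1.478,0.619,-1],[35,0,125,-0.606,-1.478,0.619,-1],[35,0,125,-0.606,-1.478,0.619,-1],[35,0,125,-0.606,-1.478,0.619,-1],[35,0,125,-0.606,-1.478,0.619,-1],[35,0,125,-0.606,-1.478,0.619,-1],[35,0,125,-0.606,-1.478,0.619,-1]]'; python3 -m creep '[[0,0,0,0,0,0,-1],[0,0,0,0,0,0,-1]]'
python3 - <<'E'
from kin import *
row([.5075,-.0878,.150],pose(25,0))
np.set_printoptions(precision=4,suppress=True)
ce=cal('wrist'); im=snap('wrist','w5.png')
for q,z in [('lid_centre',.151),('lid_rim',.126)]:
    for d in manip.spot_point('wrist',q)[:2]: print(q,d['p'],d['uv'],atz('wrist',d['uv'],z,ce))
E
```

```text
time: 14.65
position: [0.5087, -0.0843, 0.256]
eef_rot: [-3.059, -0.684, 0.015]
wrist_force: [0.6, 0.4, 0.5]
opening: 0.0939
gripper_force: 0.0
time: 14.85
position: [0.5078, -0.0857, 0.2553]
eef_rot: [-3.056, -0.682, 0.011]
wrist_force: [0.1, -0.4, -0.7]
opening: 0.094
gripper_force: 0.0
q end [-0.28 -0.    1.6  -0.    1.55  0.85] maxerr 5.1818804430742784e-12
row [ -0.7   3.  105.3] [-0.012  0.005  0.003]
lid_centre 0.92 [324.0, 201.5] [ 0.5058 -0.0851  0.151 ]
lid_centre 0.58 [453.5, 192.3] [ 0.5569 -0.1756  0.151 ]
```

View pics/w5.png

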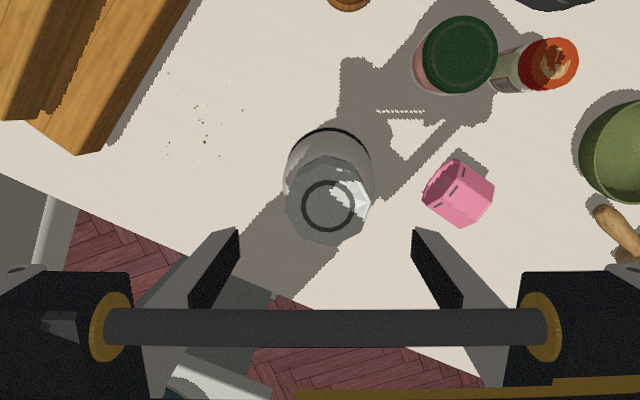

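```bash
python3 -m creep '[[-0.7,3,30,-0.012,0.005,0.003,-1],[-0.7,3,65,-0.012,0.005,0.003,-1],[-0.7,3,95,-0.012,0.005,0.003,-1],[-0.7,3,105,-0.012,0.005,0.003,-1],[-0.7,3,105,-0.012,0.005,0.003,-1],[-0.7,3,105,-0.012,0.005,0.003,0.3],[-0.7,3,105,-0.012,0.005,0.003,1],[-0.7,3,105,-0.012,0.005,0.003,1],[-0.7,3,105,-0.012,0.005,0.003,1],[-0.7,3,105,-0.012,0.005,0.003,1],[-0.7,3,105,-0.012,0.005,0.003,1]]'; python3 -c "
from h import *
s=manip.get_state();print(s['ft_torque'],s['joint_pos'])"
```

```text
time: 16.1
position: [0.5086, -0.0885, 0.1532]
eef_rot: [3.065, 0.676, 0.007]
wrist_force: [-0.9, 1.1, 5.1]
opening: 0.0656
gripper_force: 30.0
[0.16291369 0.33077789 0.03928231] [-2.81754545e-01  2.95179506e-02  1.55713942e+00 -6.63610879e-04
  1.54973940e+00  8.54654149e-01]
```

Run:
```python
from kin import *
a=snap('scene','s6.png');w=snap('wrist','w6.png');w5=cv2.imread('pics/w5.png')[:,:,::-1]
A=cv2.resize(a[130:260,200:350],(400,347)); W=cv2.resize(w[120:320,180:460],(400,286));
C=cv2.resize(w5[140:260,270:390],(400,400),interpolation=cv2.INTER_CUBIC)
o=np.zeros((600,800,3),np.uint8);o[:347,:400]=A;o[:286,400:]=W;o[290:590,420:720]=cv2.resize(C,(300,300))
cv2.imwrite('pics/c6.png',o[:,:,::-1])
```

```text
(no output)
```

View pics/c6.png

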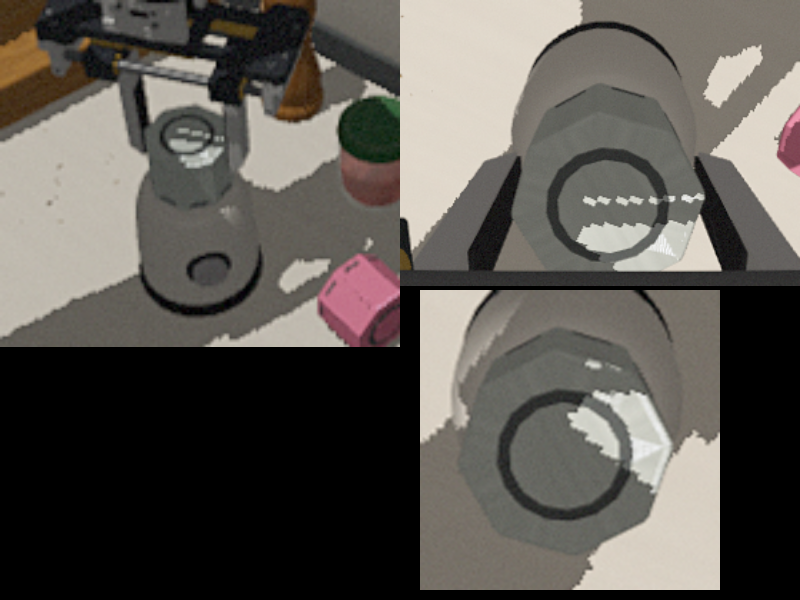

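```bash
python3 -m creep '[[0,0,0,0,0,0,-1],[0,0,0,0,0,0,-1],[0,0,0,0,0,0,-1],[0,0,0,0,0,0,-1],[0,0,-20,0,0,0,-1],[0,0,-60,0,0,0,-1],[0,0,-100,0,0,0,-1],[0,0,-100,0,0,0,-1],[0,0,-100,0,0,0,-1]]'
cat > oct.py <<'E'
from kin import *
def hullmask(x,y,yaw,zr,ce,S=4):
    pts=[proj('wrist',[x+.03355*np.cos(t),y+.03355*np.sin(t),z],ce) for z in (zr,zr+.05) for t in yaw+np.pi/8+np.arange(8)*np.pi/4]
    m=np.zeros((400,640),np.uint8); h=cv2.convexHull(np.float32(pts))
    cv2.fillConvexPoly(m,np.int32(h*16),1,shift=4); return m.astype(bool)
def measure(zr):
    ce=cal('wrist'); manip.grab_frame('wrist')
    out=manip.outline_of('wrist','lid_centre'); 
    best=None
    for d in out[:3]:
        m=d['mask']; p=atz('wrist',np.argwhere(m)[:,::-1].mean(0),zr+.03,ce)
        print(d['p'],d['box'],p)
        if np.hypot(p[0]-.5075,p[1]+.0878)>.03: continue
        f=lambda x,y,a:(lambda h:(h&m).sum()/(h|m).sum())(hullmask(x,y,a,zr,ce))
        g=max((f(.5075+dx,-.0878+dy,a),dx,dy,a) for a in np.radians(np.arange(0,45,3)) for dx in np.arange(-.006,.007,.002) for dy in np.arange(-.006,.007,.002))
        l=[(round(max(f(.5075+g[1]+ex,-.0878+g[2]+ey,a) for ex in(-.001,0,.001) for ey in (-.001,0,.001)),3),int(np.degrees(a)+.5)) for a in np.radians(np.arange(0,45,3))]
        print('iou',g[0],'xy',.5075+g[1],-.0878+g[2],'flat normal deg mod45',np.degrees(g[3])); print(l)
E
python3 -c "
from oct import *
measure(.126)
s=manip.get_state();print(s['position'],s['eef_rot'],s['joint_pos'])"
```

```text
time: 17.1
position: [0.5083, -0.0885, 0.2529]
eef_rot: [3.064, 0.676, 0.007]
wrist_force: [0.4, 0.8, -0.8]
opening: 0.0938
gripper_force: 0.0
0.95 [277.9, 157.9, 367.3, 246.9] [ 0.50928353 -0.08843944  0.156     ]
iou 0.9117282035370773 xy 0.5095 -0.0878 flat normal deg mod45 6.000000000000001
[(np.float64(0.908), 0), (np.float64(0.911), 3), (np.float64(0.912), 6), (np.float64(0.909), 9), (np.float64(0.907), 12), (np.float64(0.905), 15), (np.float64(0.902), 18), (np.float64(0.902), 21), (np.float64(0.899), 24), (np.float64(0.895), 27), (np.float64(0.896), 30), (np.float64(0.898), 33), (np.float64(0.897), 36), (np.float64(0.899), 39), (np.float64(0.906), 42)]
0.75 [413.5, 158.1, 485.7, 231.4] [ 0.55770654 -0.17713495  0.156     ]
[ 0.50713894 -0.08823082  0.25015358] [ 3.06696716e+00  6.76333230e-01 -2.41937082e-04] [-2.81835645e-01  4.13353621e-03  1.39100559e+00 -9.10990309e-04
  1.74614017e+00  8.54705631e-01]
```

```bash
cat >> oct.py <<'E'
def edges(im,ce,zt,c0=(.5075,-.0878),p=True):
    g=cv2.GaussianBlur(cv2.cvtColor(im,cv2.COLOR_RGB2GRAY),(0,0),1).astype(np.float32)
    gx=cv2.Sobel(g,cv2.CV_32F,1,0);gy=cv2.Sobel(g,cv2.CV_32F,0,1);gx,gy=[np.clip(v,-60,60) for v in (gx,gy)]
    def score(x,y,a,z):
        C=[proj('wrist',[x+.0335*np.cos(t),y+.0335*np.sin(t),z],ce) for t in a+np.pi/8+np.arange(9)*np.pi/4]
        s=0
        for A,B in zip(C[:-1],C[1:]):
            n=np.array([B[1]-A[1],A[0]-B[0]]);n/=np.linalg.norm(n)
            P=(A+(B-A)*np.linspace(.08,.92,20)[:,None]).astype(np.float32)
            sx=cv2.remap(gx,P[:,:1],P[:,1:],1);sy=cv2.remap(gy,P[:,:1],P[:,1:],1)
            s+=np.mean(np.minimum(abs(sx*n[0]+sy*n[1]),40))
        return s/8
    L=[]
    for a in np.arange(0,45,2.5):
        b=max((score(c0[0]+dx,c0[1]+dy,np.radians(a),zt),dx,dy) for dx in np.arange(-.006,.0061,.001) for dy in np.arange(-.006,.0061,.001)); L.append((round(float(b[0]),1),float(a),round(b[1]*1e3),round(b[2]*1e3)))
    print(sorted(L)[::-1][:6])
E
python3 - <<'E'
from oct import *
# earlier picture w5: pose when taken
s=manip.get_state(); c=manip.get_calibration('wrist')
def CE(p,v):
    T=np.eye(4);T[:3,:3]=R.from_rotvec(v).as_matrix();T[:3,3]=p;return c,T@np.array(c['hand_eye'])
ce=CE([.5078,-.0857,.2553],[-3.056,-.682,.011])
ctr=atz('wrist',(329,206),.176,ce);print(ctr)
for uv in [(331,245),(370,203),(285,208)]:
    d=atz('wrist',uv,.176,ce)-ctr; print(np.degrees(np.arctan2(d[1],d[0]))%45,np.hypot(*d[:2]))
im=cv2.imread('pics/w5.png')[:,:,::-1].copy()
edges(im,ce,.176)
ce=cal('wrist');im=snap('wrist','w7.png');edges(im,ce,.176)
E
```

```text
[ 0.51063387 -0.08721928  0.176     ]
28.083974134023293 0.030719759273120834
29.62489044934346 0.030064912086740635
27.995570854223885 0.03241482123141818
[(25.3, 5.0, 3, 2), (25.3, 2.5, 3, 2), (25.2, 7.5, 4, 2), (25.1, 10.0, 4, 2), (24.9, 0.0, 3, 2), (24.5, 12.5, 2, 2)]
[(23.2, 10.0, 4, 2), (23.0, 7.5, 5, 2), (22.7, 17.5, 5, 2), (22.5, 20.0, 5, 2), (22.4, 15.0, 5, 2), (22.3, 22.5, 5, 2)]
```

Run:
```python
from kin import *
row([.5088,-.0885,.152],pose(12,0))
```

```text
q end [-0.28  0.    1.59 -0.    1.55  1.08] maxerr 2.185299518551557e-12
row [ 1.6  1.1 97.8] [0.    0.001 0.225]
```

```bash
python3 -m creep '[[1.6,1,20,0,0,0.12,-1],[1.6,1,45,0,0,0.225,-1],[1.6,1,80,0,0,0.225,-1],[1.6,1,98,0,0,0.225,-1],[1.6,1,98,0,0,0.225,-1],[1.6,1,98,0,0,0.225,0.3],[1.6,1,98,0,0,0.225,1],[1.6,1,98,0,0,0.225,1],[1.6,1,98,0,0,0.225,1],[1.6,1,98,0,0,0.225,1],[1.6,1,98,0,0,0.225,1]]'
```

```text
time: 18.35
position: [0.5105, -0.0889, 0.155]
eef_rot: [3.122, 0.328, 0.007]
wrist_force: [-0.4, -0.6, 3.0]
opening: 0.0624
gripper_force: 29.8
```

```bash
python3 -m creep '[[0,0,2,0,0,-0.1,1],[0,0,3,0,0,-0.2,1],[0,0,3,0,0,-0.3,1],[0,0,3,0,0,-0.4,1],[0,0,3,0,0,-0.5,1],[0,0,3,0,0,-0.5,1]]'; python3 -c "
from h import *
s=manip.get_state();print(s['ft_torque'],s['joint_pos'],s['opening'])"
```

```text
time: 18.95
position: [0.5135, -0.0827, 0.1547]
eef_rot: [-2.939, -1.094, -0.025]
wrist_force: [4.3, 14.7, 9.7]
opening: 0.0612
gripper_force: 30.2
[ 2.85445105 -0.42770566 -0.46833259] [-0.27775713  0.03261426  1.55095316  0.01378207  1.54809706  0.57991638] 0.06116898097359287
```

Run:
```python
from kin import *
a=snap('scene','s8.png');w=snap('wrist','w8.png');b=snap('top','t8.png')
A=cv2.resize(a[140:240,220:320],(400,400),interpolation=2); W=cv2.resize(w[120:320,180:460],(400,286));
o=np.zeros((600,800,3),np.uint8);o[:400,:400]=A;o[:286,400:]=W;o[290:590,420:720]=cv2.resize(b[190:250,250:310],(300,300),interpolation=2)
cv2.imwrite('pics/c8.png',o[:,:,::-1])
```

```text
(no output)
```

View pics/c8.png

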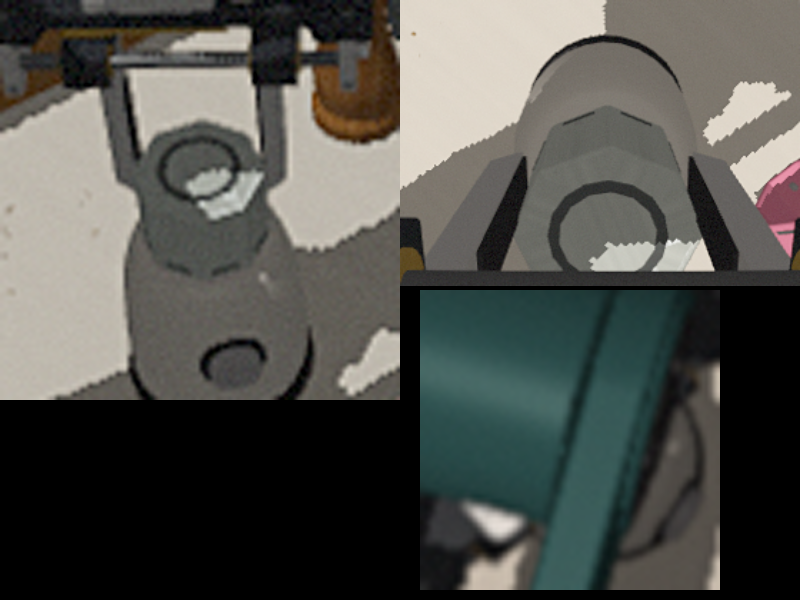

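```bash
python3 -m creep '[[0,0,-3,0,0,0,1],[0,0,-3,0,0,0,-1],[0,0,-3,0,0,0,-1],[0,0,-3,0,0,0,-1],[0,0,-3,0,0,0,-1],[0,0,-30,0,0,0,-1],[0,0,-70,0,0,0,-1],[0,0,-100,0,0,0,-1],[0,0,-100,0,0,0,-1],[0,0,-100,0,0,0,-1]]'; sed -i 's/print(sorted(L)\[::-1\]\[:6\])/print(zt,sorted(L)[::-1][:3])/' oct.py
python3 - <<'E'
from oct import *
c=manip.get_calibration('wrist')
def CE(p,v):
    T=np.eye(4);T[:3,:3]=R.from_rotvec(v).as_matrix();T[:3,3]=p;return c,T@np.array(c['hand_eye'])
ce=CE([.5078,-.0857,.2553],[-3.056,-.682,.011]);im=cv2.imread('pics/w5.png')[:,:,::-1].copy()
for z in (.16,.166,.171,.176,.181): edges(im,ce,z)
s=manip.get_state();print(s['position'],s['eef_rot'],s['time'])
ce=cal('wrist');im=snap('wrist','w9.png')
for z in (.16,.166,.171,.176,.181): edges(im,ce,z)
E
```

```text
time: 20.1
position: [0.5098, -0.089, 0.2512]
eef_rot: [2.943, 1.089, 0.005]
wrist_force: [-0.5, -0.3, -0.4]
opening: 0.0939
gripper_force: 0.0
0.16 [(32.2, 7.5, -2, 0), (31.5, 10.0, -2, 0), (31.2, 5.0, -2, 0)]
0.166 [(33.6, 7.5, 0, 0), (33.2, 10.0, 0, 0), (33.0, 5.0, 0, 0)]
0.171 [(32.1, 7.5, 1, 0), (31.4, 10.0, 1, 0), (30.3, 5.0, 1, 0)]
0.176 [(25.3, 5.0, 3, 1), (25.0, 10.0, 2, 1), (25.0, 7.5, 4, 2)]
0.181 [(26.0, 12.5, 6, 4), (25.7, 10.0, 6, 4), (25.6, 7.5, 6, 4)]
[ 0.50979368 -0.08903508  0.25118466] [2.9430561  1.08878651 0.00456392] 20.1
0.16 [(28.9, 15.0, -3, -2), (28.7, 17.5, -3, -2), (27.7, 12.5, -4, -2)]
0.166 [(29.9, 15.0, -2, -1), (29.8, 17.5, -2, -2), (29.7, 12.5, -2, -1)]
0.171 [(29.4, 15.0, -1, -1), (29.1, 17.5, -1, -1), (27.2, 12.5, -1, -1)]
0.176 [(22.3, 27.5, 2, 2), (22.3, 12.5, 2, 1), (22.2, 25.0, 2, 2)]
0.181 [(26.0, 17.5, 5, 4), (26.0, 15.0, 5, 4), (24.8, 20.0, 5, 4)]
```

Run:
```python
from kin import *
row([.5072,-.088,.143],pose(60,0))
```

```text
q end [-0.28 -0.    1.61 -0.    1.53  0.24] maxerr 6.010667998230932e-12
row [ -1.   -2.1 106.7] [ 0.002  0.    -0.338]
```

```bash
python3 -m creep '[[-1,-2,20,0,0,-0.15,-1],[-1,-2,40,0,0,-0.3,-1],[-1,-2,75,0,0,-0.338,-1],[-1,-2,107,0,0,-0.338,-1],[-1,-2,107,0,0,-0.338,-1],[-1,-2,107,0,0,-0.338,0.3],[-1,-2,107,0,0,-0.338,1],[-1,-2,107,0,0,-0.338,1],[-1,-2,107,0,0,-0.338,1],[-1,-2,107,0,0,-0.338,1],[-1,-2,107,0,0,-0.338,1]]'
```

```text
time: 21.25
position: [0.5079, -0.087, 0.1454]
eef_rot: [2.719, 1.57, 0.005]
wrist_force: [-3.4, 3.4, 6.7]
opening: 0.0618
gripper_force: 30.0
```

```bash
python3 -m creep '[[0,0,-1,0,0,0.06,1],[0,0,-1,0,0,0.12,1],[0,0,-1,0,0,0.18,1],[0,0,-1,0,0,0.24,1],[0,0,-1,0,0,0.3,1],[0,0,-1,0,0,0.36,1]]'; python3 -c "
from h import *
s=manip.get_state();print(s['ft_torque'],s['joint_pos'])"
```

```text
time: 21.85
position: [0.508, -0.088, 0.1453]
eef_rot: [2.956, 1.054, 0.004]
wrist_force: [-0.8, 1.7, 1.4]
opening: 0.0612
gripper_force: 29.9
[ 0.09854718  0.37436101 -0.0142856 ] [-2.80777994e-01  3.29576050e-02  1.56941276e+00 -1.18494935e-03
  1.53519264e+00  6.05034635e-01]
```

Turning freely; continue, letting it down.

```bash
python3 -m creep '[[0,0,1,0,0,0.06,1],[0,0,1.5,0,0,0.12,1],[0,0,2,0,0,0.18,1],[0,0,2.5,0,0,0.24,1],[0,0,3,0,0,0.3,1],[0,0,3.5,0,0,0.36,1],[0,0,3.5,0,0,0.36,1]]'; python3 -c "
from h import *
s=manip.get_state();print(s['ft_torque'],s['joint_pos'])"
```

```text
time: 22.55
position: [0.509, -0.0887, 0.1432]
eef_rot: [3.095, 0.51, 0.009]
wrist_force: [-0.4, 0.9, 4.5]
opening: 0.0621
gripper_force: 29.9
[0.00309165 0.31754875 0.06722931] [-0.2811791   0.03405867  1.57258818 -0.00178854  1.52752556  0.96334382]
```

```bash
python3 -m creep '[[0,0,0.5,0,0,0.06,1],[0,0,1,0,0,0.12,1],[0,0,1.5,0,0,0.18,1],[0,0,2,0,0,0.24,1],[0,0,2.5,0,0,0.3,1],[0,0,2.5,0,0,0.36,1],[0,0,2.5,0,0,0.36,1]]'; python3 -c "
from h import *
s=manip.get_state();print(s['ft_torque'],s['joint_pos'])"
```

```text
time: 23.25
position: [0.5093, -0.089, 0.1408]
eef_rot: [3.137, -0.053, 0.011]
wrist_force: [-0.4, 0.6, 5.8]
opening: 0.0619
gripper_force: 30.0
[-0.13218819  0.26258476 -0.0436661 ] [-0.28131644  0.03539714  1.5759677  -0.00212879  1.52208738  1.32326471]
```

```bash
python3 -m creep '[[0,0,0.5,0,0,0.06,1],[0,0,1,0,0,0.12,1],[0,0,1.5,0,0,0.18,1],[0,0,2,0,0,0.24,1],[0,0,2.5,0,0,0.3,1],[0,0,2.5,0,0,0.36,1],[0,0,2.5,0,0,0.36,1]]'; python3 -c "
from h import *
s=manip.get_state();print(s['ft_torque'],s['joint_pos'])"
```

```text
time: 23.95
position: [0.5097, -0.0896, 0.1398]
eef_rot: [3.077, -0.613, 0.015]
wrist_force: [-1.1, -2.2, 9.8]
opening: 0.0617
gripper_force: 30.0
[-0.21395868  0.64177997 -0.01552277] [-0.28152237  0.03574035  1.57768677 -0.00323675  1.51808191  1.68291566]
```

```bash
python3 -m creep '[[0,0,0,0,0,0.06,1],[0,0,0,0,0,0.12,1],[0,0,0,0,0,0.18,1],[0,0,0,0,0,0.18,1]]'; python3 -c "
from h import *
s=manip.get_state();print(s['ft_torque'],s['joint_pos'])"
```

```text
time: 24.35
position: [0.5096, -0.0896, 0.1398]
eef_rot: [3.01, -0.888, 0.015]
wrist_force: [-2.5, -1.6, 9.8]
opening: 0.0618
gripper_force: 30.0
[-0.17608176  0.69600864  0.06849213] [-0.28153805  0.03571818  1.57771872 -0.0033227   1.51833072  1.86294009]
```

```bash
python3 -m creep '[[0,0,0,0,0,0.05,1],[0,0,0,0,0,0.1,1],[0,0,0,0,0,0.15,1],[0,0,0,0,0,0.15,1]]'; python3 -c "
from h import *
s=manip.get_state();print(s['ft_torque'],s['joint_pos'])"
```

```text
time: 24.75
position: [0.5095, -0.0897, 0.1398]
eef_rot: [2.936, -1.111, 0.016]
wrist_force: [-1.9, -1.4, 9.2]
opening: 0.062
gripper_force: 30.0
[-0.25172229  0.75163671 -0.02172894] [-0.28160579  0.03568224  1.57776265 -0.0036217   1.51848718  2.01278866]
```

```bash
python3 -m creep '[[0,0,0,0,0,0.05,1],[0,0,0,0,0,0.1,1],[0,0,0,0,0,0.1,1],[0,0,-2,0,0,0.1,1],[0,0,-2,0,0,0.1,-1],[0,0,-2,0,0,0.1,-1],[0,0,-2,0,0,0.1,-1],[0,0,-2,0,0,0.1,-1],[0,0,-40,0,0,0.1,-1],[0,0,-80,0,0,0.1,-1],[0,0,-110,0,0,0.1,-1],[0,0,-110,0,0,0.1,-1]]'; python3 -m creep '[[0,0,0,0,0,0,-1],[0,0,0,0,0,0,-1]]'
python3 - <<'E'
from oct import *
s=manip.get_state();print(s['position'],s['eef_rot'],s['time'])
ce=cal('wrist');im=snap('wrist','w10.png')
for z in (.152,.156,.160,.163,.166,.17): edges(im,ce,z)
snap('scene','s10.png')
a=cv2.imread('pics/s10.png');b=cv2.imread('pics/w10.png')
o=np.zeros((400,800,3),np.uint8);o[:,:400]=cv2.resize(a[140:240,220:320],(400,400),interpolation=2);o[:,400:]=cv2.resize(b[130:270,250:390],(400,400),interpolation=2)
cv2.imwrite('pics/c10.png',o)
E
```

```text
time: 25.95
position: [0.5099, -0.0882, 0.252]
eef_rot: [-2.878, 1.256, -0.021]
wrist_force: [0.2, 0.8, -0.1]
opening: 0.0937
gripper_force: 0.0
time: 26.15
position: [0.5069, -0.0875, 0.2443]
eef_rot: [2.879, -1.256, -0.0]
wrist_force: [-0.5, 0.2, -0.1]
opening: 0.0939
gripper_force: 0.0
[ 0.50685208 -0.08747143  0.24432306] [ 2.87875633e+00 -1.25598007e+00 -2.20582918e-04] 26.15
0.152 [(35.3, 2.5, -3, 1), (35.0, 0.0, -3, 1), (34.1, 42.5, -3, 1)]
0.156 [(35.4, 2.5, -2, 0), (35.3, 5.0, -2, 0), (35.2, 0.0, -2, 0)]
0.16 [(35.6, 2.5, 0, -1), (35.4, 5.0, 0, -1), (35.4, 0.0, 0, -1)]
0.163 [(35.5, 2.5, 1, -1), (35.3, 5.0, 0, -1), (34.8, 7.5, 0, -1)]
0.166 [(35.6, 2.5, 1, -1), (35.1, 5.0, 1, -1), (34.9, 0.0, 1, -1)]
0.17 [(30.8, 0.0, 2, -2), (30.3, 5.0, 2, -2), (30.0, 2.5, 2, -2)]
```

View pics/c10.png

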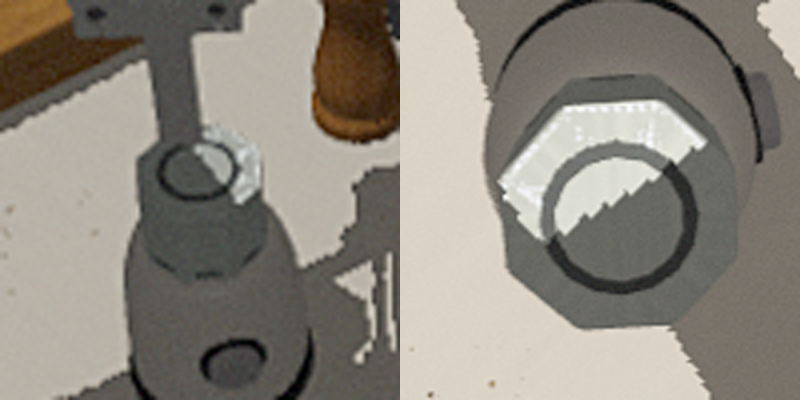

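```bash
python3 -c "
from bench import manip
print(manip.sign_off())"
```

```text
the job is handed in; nothing more can be done
None
```

The lid is on the grinder, screwed down clockwise about 107° until it stopped dropping, and released; I handed the job in at about 26 s, and no verdict came back. The lid was already in the thread when I regripped it, so my one anticlockwise turn only slipped and tilted it. I felt no hard stop at the end. I judged it home because the tool sank about 5.5 mm and then stayed level for the last 20° or so, and it looked level and centred in the last picture. I never knowingly touched the jam jar, spice jar or bowl, but did not re-measure them.

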